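# Release an inspection flap and hold it at the set angle

## Task

Open the small grey inspection chamber so its inside can be viewed: pull the red sprung latch knob on its front straight out to its stop, so that the blue flap springs ajar, and let the latch go back in. Then take the flap by its yellow knob, swing it up until it lies in line with the orange-tipped set pointer on the chamber's side, and finish still holding it there by the knob, because the flap falls when let go. Leave the pointer where it is set, and do not disturb the loupe, the brass weight or the tape roll standing near.

Things in the scene. Friction and masses are not known exactly. Their poses are not given: they have to be found in the camera images.
- chamber: fixed grey inspection chamber, open-topped box 110 mm deep (x) x 160 wide (y) x 90 high on a screwed-down flange 130 x 174 mm; origin under its centre, z up, its front (latch side) faces its own -x. On its +y side (at y = 84 mm) stands a graduated metal arc, radius 88 mm round the hinge line. A spring pin inside pushes the unlatched flap up to about 0.18 rad, no further.
- latch (a joint): travel of the sprung latch (m): 0 = home (flap locked), 0.014 = at its stop, the red knob pulled out along the chamber's -x. The flap is free from about 0.009 and pops ajar at once. Spring 3 N at home, 7 N at the stop, plus up to 3 N of friction while the bolt holds the flap; springs home when let go.
- latch_grip (a point): centre of the red latch knob, a cylinder 20 mm in diameter, 22 mm long along the chamber's x, 74 mm above the table, 86 mm before the chamber's centre (local -x), 45 mm to its +y side; free above, before and beside it. Moves with the latch; axes as the chamber's.
- flap (a joint): angle of the blue flap (rad): 0 = shut and level, grows as its front edge swings up; stop at 1.45. About 0 while latched, 0.18 when popped ajar. It falls back to ajar when let go. Flap 110 mm from hinge to front edge, 156 mm wide, 5 mm thick, about 0.4 kg; about 2 N at the knob lifts it.
- flap_knob (a point): yellow drum knob of the flap (solid flap_c4), 20 mm in diameter, 18 mm long along the hinge (its y), on an 8 mm wide stem 26 mm ahead of the flap's front edge, 45 mm to the chamber's -y side of the middle; origin at its centre, 136 mm from the hinge line. Axes turn with the flap, as the chamber's when shut. Pinched across its flat ends (along y) from above, it pivots between the fingers.
- hinge (a point): point on the hinge line, on the chamber's far top edge, 93 mm above the table, straight behind the flap knob (same chamber y of -45 mm, chamber x +50 mm); the hinge line runs along the chamber's y, axes as the chamber's
- set_pointer (a joint): angle of the set pointer (rad), measured like the flap's angle about the same hinge line: flap and pointer are in line when the two angles are equal. Stiff; stands at 0.7 to 1.1 and must not be moved.
- pointer_tip (a point): centre of the orange disc (14 mm) at the tip of the dark pointer arm, 95 mm from the hinge line, on the chamber's +y side at y = 92 mm; axes fixed to the pointer, x along the arm
- loupe: black loupe, 39 mm in diameter, 36 mm high, standing loose on the table to the left of the knobs as the robot sees it; origin at the centre of its underside. Not to be disturbed.
- weight: brass-coloured knobbed weight, 26 mm in diameter, 30 mm high, standing loose behind the chamber (hinge side); origin at the centre of its underside. Not to be disturbed.
- tape_roll: dark roll of tape, 55 mm in diameter, 19 mm high, lying loose behind the chamber (hinge side); origin at the centre of its underside. Not to be disturbed.

How it is judged:
By the outcome, as a careful person would: the job done as asked, in the order asked, and still so for the second after the job is handed in, while the arm keeps its last pose, push and grip.
It also fails if it takes over 46 s, if anything falls off the work surface, if the arm or the gripper's body presses on something with over 40 N, if the wrist force passes 120 N, or if a joint passes its speed limit or range.

## Robot

A 7-joint arm with a two-finger parallel gripper is mounted at the origin on the work surface; the furniture and walls round the work are solid. World frame = base frame: x ahead of the robot, y to its left, z up, the work surface at z = 0. Lengths are in m, angles in degrees, forces in N, time in s.
With the tool pointing down it reaches from about 0.425 to 0.875 m from the base axis. Payload 4.7 kg.
Tool frame: the origin (TCP) lies at the very end of the fingers, on their centre line; the grasp point (between the pads) lies 19 mm behind it (env.grip_point_offset is the distance from the TCP to the grasp point, in m); z points along the fingers, y is the line along which they close (so a half turn about z gives the same grasp; the last joint's range is limited). The gripper opens to 87 mm and grips with 3 to 60 N. Pads are 19 mm wide; open, the fingers measure 117 mm over their backs; the gripper's body (75 mm by 190 mm) begins 51 mm behind the grasp point.
Start: joints at [-74.02, 18.392, -4.016, 83.108, 1.295, 78.541, -3.26], TCP at [0.17, 0.627, 0.199] pointing down, gripper open.
Joint ranges: [-163.93, 163.93], [-17.29, 119.83], [-79.2, 71.16], [3.27, 140.29], [-89.18, 269.18], [5.43, 117.66], [-154.24, 154.24]. Speed limits (degrees/s): [147.25, 147.25, 180, 180, 180, 180, 180].

## Interface

Orientations are given as [roll, pitch, yaw] about the fixed x, y, z axes, in that order (R = Rz(yaw) Ry(pitch) Rx(roll)).
In Python, from cell import env gives the robot as it stands.
- The arm moves only by the tool jog_arm, never from a script. Its argument "motion" is a list of rows, each an object of numbers: "x", "y", "z": the shift along the tool's x, y, z in cm; "ax", "ay", "az": the turn, a rotation vector about the tool's x, y, z in degrees. In form: [{"x": .., "y": .., "z": .., "ax": .., "ay": .., "az": ..}, ...]. A call has exactly 5 rows; each row shifts and turns the commanded pose from where the row before left it, along the tool's axes as they then stand; what a row does not reach is not made up. A row lasts 1/10 s, in which the tool goes at most 50 mm and 8.59 degrees, less where a joint would pass 70% of its speed; a pose out of reach is approached as far as the arm can. A call is refused whole if a number of a shift passes 5 or a number of a turn 8.59, either way. A call with a gripper value outside its range is refused whole. "claw" is the gripper command: -1 is shut, 1 is fully open, values between are in proportion, set as the call begins (left out, the last holds). The fingers move at their own pace and stop on an object; "squeeze" is the grip in N (left out, the last holds). Time passes only in rows, so rows that do not move let the fingers close, or fill a call up. It gives the time, the measured TCP pose, the force, the opening and the grip force at its end, in the units of the state.
- env.get_obs(): the state, without advancing time (a new reading comes with each control period).
- env.read_camera(name): name is "scene" or "side" or "wrist"; returns the picture (480x640x3 uint8, red, green, blue); there is no depth.
- env.camera_params(name): a dict with "fx", "fy", "cx", "cy" (pixels), "extrinsics" (4x4, takes a point from world to camera coordinates). Camera axes: x right, y up, looking along -z (the intrinsics and any distortion apply to the point x, -y, -z); pixel columns grow to the right and rows downward; lengths in m; the calibration is good to about 2 mm. A picture is of the moment at which its call begins: read the wrist's pose just before it. camera_params takes no time and is no camera call; for the wrist camera it gives the pose at the moment of the call.
- env.sign_off(): hands the job in; it is judged then, once.
The state is a dict: "time_s": time; "qpos": joint angles; "joint_velocities": joint speeds; "effort": joint torques, N m; "tool_pos": TCP position; "tool_rot": TCP orientation; "force": force on the tool from outside, world axes, zero at the start; "wrist_torque": the same for the moment, N m; "grip_width": finger opening in m; "grasp_force": force on a finger pad.
Only numpy, scipy, OpenCV 4.12 (cv2) and the standard library are available. Lean on these libraries where they do the work, as an engineer would, in place of code of your own. Each camera call takes 0.05 s, during which the arm holds its last target. There are 200 camera calls.

## Working session

There is one attempt and no reset: what is moved stays moved. The work goes in short steps, Python scripts to look and compute and a tool call to move; the robot and the scene stay as the last step left them, time stands still between calls to the robot, and variables do not carry over. Pictures are saved under pics/ and viewed, at most 10 in all, crops included, and the job is handed in when it is done.

Besides the shell and the picture viewer there is one more tool, called as a command line: name --argument value ..., lists and objects as JSON in quotes. jog_arm: Moves the arm, as the interface text tells. Its arguments: {"type":"object","properties":{"motion":{"type":"array"},"claw":{"type":"number"},"squeeze":{"type":"number"}},"required":["motion"]}

```bash
mkdir -p pics; ls; python3 - <<'E'
from cell import env
import cv2,numpy as np
o=env.get_obs()
for k in ("time_s","qpos","tool_pos","tool_rot","grip_width","force"): print(k,o[k])
print(env.grip_point_offset)
for n in ("scene","side"):
    p=env.camera_params(n); print(n,{k:(np.round(v,4).tolist() if k=="extrinsics" else v) for k,v in p.items()})
    cv2.imwrite(f"pics/{n}0.png",env.read_camera(n)[:,:,::-1])
E
```

```text
pics
time_s 0.0
qpos [-74.02080383  18.43998748  -4.0144113   83.17540104   1.29530559
  78.5419498   -3.26017267]
tool_pos [0.17001509 0.62673791 0.19834654]
tool_rot [-1.79887920e+02  6.49592897e-03  1.64829396e+02]
grip_width 0.08694940288310452
force [ 0.14577239  0.45082584 -0.13886285]
0.0187
scene {'fx': 557.231913282676, 'fy': 557.231913282676, 'cx': 312.49266761017213, 'cy': 245.21585278945443, 'extrinsics': [[-0.89, 0.456, -0.0019, 0.4696], [-0.239, -0.4628, 0.8536, 0.0366], [0.3884, 0.7602, 0.5209, -1.0991], [0.0, 0.0, 0.0, 1.0]]}
side {'fx': 548.088311219276, 'fy': 548.088311219276, 'cx': 319.53402867979884, 'cy': 233.72843862092333, 'extrinsics': [[0.8466, -0.5319, -0.0191, -0.478], [0.2223, 0.3208, 0.9207, -0.1936], [-0.4836, -0.7837, 0.3898, -0.6812], [0.0, 0.0, 0.0, 1.0]]}
```

View pics/scene0.png

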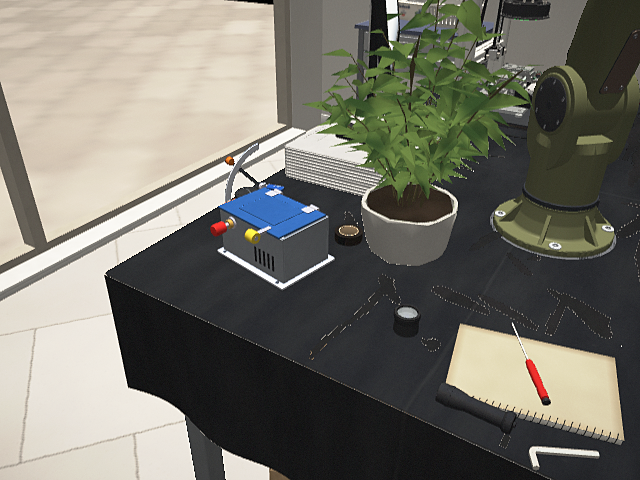

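View pics/side0.png

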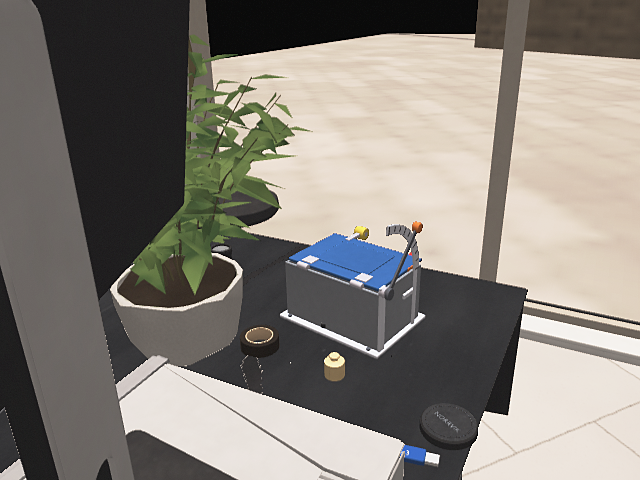

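The scene view shows the chamber, with the red knob at about (219,229), the yellow knob at (253,236) and the orange tip at (230,160). In the side view the yellow knob is at (361,232) and the orange tip at (417,227). I'll enlarge both for precise reading.

```bash
python3 - <<'E'
import cv2
a=cv2.imread("pics/scene0.png")[140:290,200:350]; cv2.imwrite("pics/sc.png",cv2.resize(a,(600,600),interpolation=cv2.INTER_CUBIC))
a=cv2.imread("pics/side0.png")[210:390,230:440]; cv2.imwrite("pics/sd.png",cv2.resize(a,None,fx=3.333333,fy=3.333333,interpolation=cv2.INTER_CUBIC))
E
```

```text
(no output)
```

View pics/sc.png

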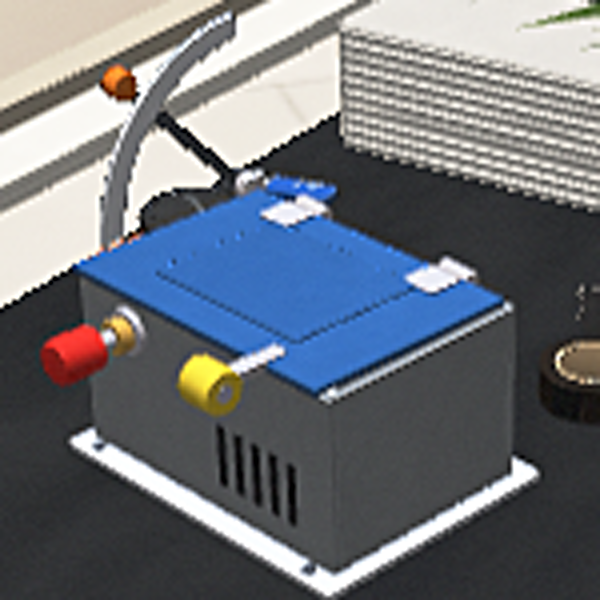

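View pics/sd.png

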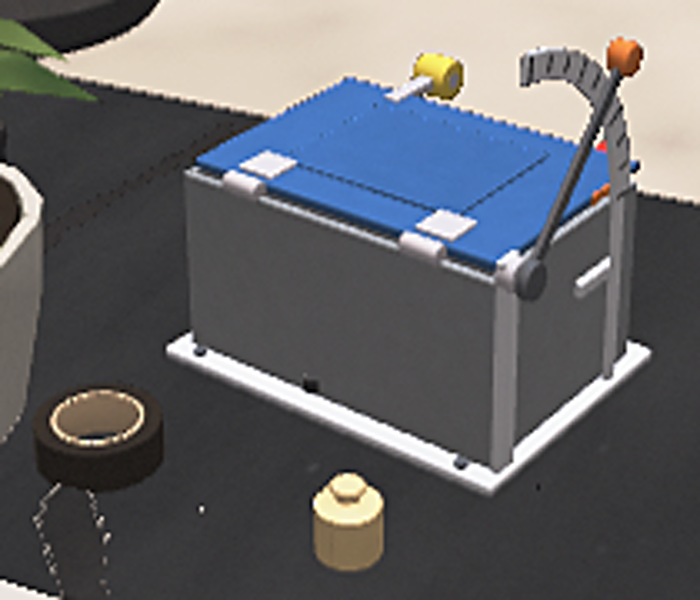

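In the enlarged crops I can read the flange corners, both knobs and the orange tip. Next I'll fit the chamber pose and the pointer angle to them.

```bash
cat > h.py <<'E'
import numpy as np, cv2
from scipy.optimize import least_squares
from scipy.spatial.transform import Rotation as R
from cell import env
def proj(p,P):
    q=p["extrinsics"]@np.append(P,1); return np.array([p["cx"]+p["fx"]*q[0]/-q[2],p["cy"]+p["fy"]*-q[1]/-q[2]])
def ray(p,uv):
    E=np.array(p["extrinsics"]);c=-E[:3,:3].T@E[:3,3]
    d=E[:3,:3].T@np.array([(uv[0]-p["cx"])/p["fx"],-(uv[1]-p["cy"])/p["fy"],-1]);return c,d
def onz(p,uv,z):
    c,d=ray(p,uv);return c+d*(z-c[2])/d[2]
S,D=env.camera_params("scene"),env.camera_params("side")
def W(v,P): # chamber->world ; v=x,y,yaw
    c,s=np.cos(v[2]),np.sin(v[2]);return np.array([v[0]+c*P[0]-s*P[1],v[1]+s*P[0]+c*P[1],P[2]])
E
cat > fit.py <<'E'
from h import *
sc=lambda u,v:np.array([200+u/4,140+v/4]); sd=lambda u,v:np.array([230+u/3.33333,210+v/3.33333])
obs=[("S",sc(74,354),[-.086,.045,.074]),("S",sc(210,385),[-.086,-.045,.093]),("S",sc(332,597),[-.065,-.087,0]),("S",sc(70,440),[-.065,.087,.002]),("S",sc(540,473),[.065,-.087,.002]),
("D",sd(438,76),[-.086,-.045,.093]),("D",sd(491,492),[.065,.087,0]),("D",sd(166,352),[.065,-.087,.002]),("D",sd(652,352),[-.065,.087,.002]),
("S",sc(118,81),"tip"),("D",sd(624,57),"tip")]
def res(v,full=False):
    r=[]
    for c,uv,P in obs:
        if P=="tip":P=[.05-.095*np.cos(v[3]),.092,.093+.095*np.sin(v[3])]
        r.append(proj(S if c=="S" else D,W(v,P))-uv)
    return np.array(r) if full else np.ravel(r)
g=onz(S,(265,270),0); 
best=min((least_squares(res,[g[0],g[1],y,.9]) for y in np.arange(-3,3.2,.7)),key=lambda s:s.cost)
v=best.x;print(v,np.degrees(v[2]),best.cost);print(np.round(res(v,True),1).tolist())
for n,P in dict(latch=[-.086,.045,.074],knob=[-.086,-.045,.093],hinge=[.05,-.045,.093]).items():print(n,np.round(W(v,P),4))
# reading angle per camera
for k in (9,10):
    s=least_squares(lambda t:proj(S if k==9 else D,W(v,[.05-.095*np.cos(t[0]),.092,.093+.095*np.sin(t[0])]))-obs[k][1],[.9]);print("theta",s.x,s.fun)
print("loupe",onz(S,(407,330),0),"weight",onz(D,sd(348,560),0),"tape",onz(D,sd(98,470),0))
E
python3 fit.py
```

```text
[ 0.52657727 -0.15140611  3.4778654   0.83093665] 199.26700897901807 10.423971472619854
[[-0.5, 0.5], [-0.1, 1.7], [-0.8, 1.5], [-1.1, 1.2], [-0.3, 0.4], [-0.8, 2.2], [-0.1, 2.1], [-0.5, 0.8], [-0.2, 0.9], [-0.1, 0.1], [-0.5, 0.1]]
latch [ 0.6226 -0.1655  0.074 ]
knob [ 0.5929 -0.0805  0.093 ]
hinge [ 0.4645 -0.1254  0.093 ]
theta [0.83442543] [-0.02495809 -0.01567228]
theta [0.82405157] [-0.33888173  0.27802472]
loupe [0.43467905 0.12828414 0.        ] weight [ 0.42601778 -0.25555257  0.        ] tape [ 0.37329783 -0.15111155  0.        ]
```

```bash
cat >> fit.py <<'E'
print("---- with image offsets per camera")
def res2(p):
    r=res(p[:4],True); 
    for i,(c,_,_) in enumerate(obs): r[i]+=p[4:6] if c=="S" else p[6:8]
    return np.concatenate([r.ravel(),p[4:]*.3])
b=least_squares(res2,np.append(v,np.zeros(4)));v=b.x[:4];print(np.round(b.x,4),np.round(b.fun[:22],1),b.cost)
for n,P in dict(latch=[-.086,.045,.074],knob=[-.086,-.045,.093],hinge=[.05,-.045,.093]).items():print(n,np.round(W(v,P),4))
for n,uv in dict(potbase=(405,265),potleft=(372,235),potright=(452,230)).items():print(n,onz(S,uv,0)[:2])
print("side pot",onz(D,(190,362),0)[:2],onz(D,(130,335),0)[:2],onz(D,(240,320),0)[:2])
c,d=ray(S,(430,0));c2,d2=ray(D,(195,40))
t=np.linalg.lstsq(np.c_[d,-d2],c2-c,rcond=None)[0];print("leaf top",c+t[0]*d,c2+t[1]*d2)
c,d=ray(S,(310,105));c2,d2=ray(D,(305,130))
t=np.linalg.lstsq(np.c_[d,-d2],c2-c,rcond=None)[0];print("leaf near",c+t[0]*d,c2+t[1]*d2)
E
python3 fit.py | sed -n '/----/,$p'
```

```text
---- with image offsets per camera
[ 0.5266 -0.151   3.4735  0.8063  0.5584 -1.1333  0.4916 -1.2638] [ 0.1 -0.7  0.4  0.6 -0.4  0.5 -0.4  0.   0.3 -0.5 -0.2  0.8 -0.1  0.8
 -0.1 -0.7  0.1 -0.3 -0.   0.1  0.3 -0.4] 2.2397216699009315
latch [ 0.6225 -0.1655  0.074 ]
knob [ 0.5932 -0.0805  0.093 ]
hinge [ 0.4646 -0.1248  0.093 ]
potbase [ 0.3347924  -0.01847723]
potleft [ 0.3302473  -0.13403531]
potright [ 0.18106752 -0.07873389]
side pot [ 0.28570282 -0.12241063] [ 0.23586884 -0.01250758] [ 0.3843797 -0.0639017]
leaf top [0.3562197  0.00486613 0.43586834] [ 0.37972741 -0.00625314  0.39216365]
leaf near [ 0.47392195 -0.11202713  0.28082983] [ 0.47709486 -0.11378041  0.28125492]
```

```bash
cat > plan.py <<'E'
from h import *
import sys, json
def plan(wps,rpy_end,n,start=None,dec=1):
    """n rows along polyline wps (world, TCP) turning evenly to rpy_end; prints rounded tool-frame rows"""
    o=env.get_obs(); p=np.array(o["tool_pos"]);r=R.from_euler("xyz",o["tool_rot"],degrees=True)
    pts=np.vstack([p]+wps);s=np.r_[0,np.cumsum(np.linalg.norm(np.diff(pts,axis=0),axis=1))]
    tot=(r.inv()*R.from_euler("xyz",rpy_end,degrees=True)).as_rotvec(degrees=True)
    q,rc=p.copy(),r
    for i in range(n):
        t=np.array([np.interp(s[-1]*(i+1)/n,s,pts[:,k]) for k in range(3)])
        d=np.round(rc.inv().apply(t-q)*100,dec);a=np.round(tot*(i+1)/n,0)-np.round(tot*i/n,0)
        print(dict(zip(["x","y","z","ax","ay","az"],[float(k) for k in np.r_[d,a]])), end="\n\n" if i%5==4 else "\n")
        q=q+rc.apply(d/100);rc=rc*R.from_rotvec(a,degrees=True)
    print("end",q.round(4),rc.as_euler("xyz",degrees=True).round(1))
E
python3 -c "
from plan import *
plan([[.35,.56,.27],[.52,.40,.27],[.64,.15,.26],[.6225,-.1655,.16]],[180,0,19],25)"
```

```text
{'x': -3.9, 'y': -0.4, 'z': -1.5, 'ax': 0.0, 'ay': 0.0, 'az': 6.0}
{'x': -3.9, 'y': 0.1, 'z': -1.4, 'ax': 0.0, 'ay': 0.0, 'az': 6.0}
{'x': -3.9, 'y': 0.5, 'z': -1.5, 'ax': 0.0, 'ay': 0.0, 'az': 5.0}
{'x': -3.9, 'y': 0.8, 'z': -1.4, 'ax': 0.0, 'ay': 0.0, 'az': 6.0}
{'x': -3.8, 'y': 1.0, 'z': -1.3, 'ax': 0.0, 'ay': 0.0, 'az': 6.0}

{'x': -4.2, 'y': 0.0, 'z': -0.0, 'ax': 0.0, 'ay': 0.0, 'az': 6.0}
{'x': -4.1, 'y': 0.5, 'z': -0.0, 'ax': 0.0, 'ay': 0.0, 'az': 6.0}
{'x': -4.1, 'y': 1.0, 'z': -0.0, 'ax': 0.0, 'ay': 0.0, 'az': 6.0}
{'x': -4.0, 'y': 1.3, 'z': -0.0, 'ax': 0.0, 'ay': 0.0, 'az': 5.0}
{'x': -3.8, 'y': 1.7, 'z': -0.0, 'ax': 0.0, 'ay': 0.0, 'az': 6.0}

{'x': -3.9, 'y': 1.3, 'z': 0.1, 'ax': 0.0, 'ay': 0.0, 'az': 6.0}
{'x': -4.0, 'y': 1.1, 'z': 0.1, 'ax': 0.0, 'ay': 0.0, 'az': 6.0}
{'x': -3.9, 'y': 1.5, 'z': 0.2, 'ax': 0.0, 'ay': 0.0, 'az': 6.0}
{'x': -3.8, 'y': 1.9, 'z': 0.1, 'ax': 0.0, 'ay': 0.0, 'az': 6.0}
{'x': -3.5, 'y': 2.3, 'z': 0.2, 'ax': 0.0, 'ay': 0.0, 'az': 5.0}

{'x': -3.3, 'y': 2.5, 'z': 0.1, 'ax': 0.0, 'ay': 0.0, 'az': 6.0}
{'x': -3.0, 'y': 2.9, 'z': 0.2, 'ax': 0.0, 'ay': 0.0, 'az': 6.0}
{'x': -3.7, 'y': 1.6, 'z': 1.2, 'ax': 0.0, 'ay': 0.0, 'az': 6.0}
{'x': -3.5, 'y': 1.8, 'z': 1.2, 'ax': 0.0, 'ay': 0.0, 'az': 6.0}
{'x': -3.4, 'y': 2.2, 'z': 1.3, 'ax': 0.0, 'ay': 0.0, 'az': 6.0}

{'x': -3.1, 'y': 2.5, 'z': 1.3, 'ax': 0.0, 'ay': 0.0, 'az': 5.0}
{'x': -2.8, 'y': 2.8, 'z': 1.3, 'ax': 0.0, 'ay': 0.0, 'az': 6.0}
{'x': -2.6, 'y': 3.0, 'z': 1.2, 'ax': 0.0, 'ay': 0.0, 'az': 6.0}
{'x': -2.2, 'y': 3.3, 'z': 1.3, 'ax': 0.0, 'ay': 0.0, 'az': 6.0}
{'x': -1.9, 'y': 3.6, 'z': 1.3, 'ax': 0.0, 'ay': 0.0, 'az': 6.0}

end [ 0.6226 -0.1659  0.1597] [179.9   0.   18.8]
```

jog_arm --motion '[{"x":-3.9,"y":-0.4,"z":-1.5,"az":6},{"x":-3.9,"y":0.1,"z":-1.4,"az":6},{"x":-3.9,"y":0.5,"z":-1.5,"az":5},{"x":-3.9,"y":0.8,"z":-1.4,"az":6},{"x":-3.8,"y":1.0,"z":-1.3,"az":6}]' --claw 0.3

```text
$.motion[0]: bad value
```

jog_arm --motion '[{"x":-4.2,"y":0,"z":0,"az":6},{"x":-4.1,"y":0.5,"z":0,"az":6},{"x":-4.1,"y":1.0,"z":0,"az":6},{"x":-4.0,"y":1.3,"z":0,"az":5},{"x":-3.8,"y":1.7,"z":0,"az":6}]'

```text
$.motion[0]: bad value
```

jog_arm --motion '[{"x":-3.9,"y":1.3,"z":0.1,"az":6},{"x":-4.0,"y":1.1,"z":0.1,"az":6},{"x":-3.9,"y":1.5,"z":0.2,"az":6},{"x":-3.8,"y":1.9,"z":0.1,"az":6},{"x":-3.5,"y":2.3,"z":0.2,"az":5}]'

```text
$.motion[0]: bad value
```

jog_arm --motion '[{"x":-3.3,"y":2.5,"z":0.1,"az":6},{"x":-3.0,"y":2.9,"z":0.2,"az":6},{"x":-3.7,"y":1.6,"z":1.2,"az":6},{"x":-3.5,"y":1.8,"z":1.2,"az":6},{"x":-3.4,"y":2.2,"z":1.3,"az":6}]'

```text
$.motion[0]: bad value
```

All keys seem to be required in each row, so I'll fill them all in.

jog_arm --motion '[{"x":-3.9,"y":-0.4,"z":-1.5,"ax":0,"ay":0,"az":6},{"x":-3.9,"y":0.1,"z":-1.4,"ax":0,"ay":0,"az":6},{"x":-3.9,"y":0.5,"z":-1.5,"ax":0,"ay":0,"az":5},{"x":-3.9,"y":0.8,"z":-1.4,"ax":0,"ay":0,"az":6},{"x":-3.8,"y":1.0,"z":-1.3,"ax":0,"ay":0,"az":6}]' --claw 0.3

```text
time_s: 0.6
tool_pos: [0.3551, 0.5564, 0.2707]
tool_rot: [-180.0, 0.0, 135.6]
force: [0.0, 0.5, 0.2]
grip_width: 0.059
grasp_force: 0.0
```

jog_arm --motion '[{"x":-4.2,"y":0,"z":0,"ax":0,"ay":0,"az":6},{"x":-4.1,"y":0.5,"z":0,"ax":0,"ay":0,"az":6},{"x":-4.1,"y":1.0,"z":0,"ax":0,"ay":0,"az":6},{"x":-4.0,"y":1.3,"z":0,"ax":0,"ay":0,"az":5},{"x":-3.8,"y":1.7,"z":0,"ax":0,"ay":0,"az":6}]'

```text
time_s: 1.1
tool_pos: [0.5066, 0.4118, 0.27]
tool_rot: [-180.0, 0.0, 106.6]
force: [0.3, 0.1, 0.8]
grip_width: 0.0565
grasp_force: 0.0
```

jog_arm --motion '[{"x":-3.9,"y":1.3,"z":0.1,"ax":0,"ay":0,"az":6},{"x":-4.0,"y":1.1,"z":0.1,"ax":0,"ay":0,"az":6},{"x":-3.9,"y":1.5,"z":0.2,"ax":0,"ay":0,"az":6},{"x":-3.8,"y":1.9,"z":0.1,"ax":0,"ay":0,"az":6},{"x":-3.5,"y":2.3,"z":0.2,"ax":0,"ay":0,"az":5}]'

```text
time_s: 1.6
tool_pos: [0.603, 0.2273, 0.2631]
tool_rot: [-180.0, 0.0, 77.6]
force: [0.7, 0.5, 0.7]
grip_width: 0.0565
grasp_force: 0.0
```

jog_arm --motion '[{"x":-3.3,"y":2.5,"z":0.1,"ax":0,"ay":0,"az":6},{"x":-3.0,"y":2.9,"z":0.2,"ax":0,"ay":0,"az":6},{"x":-3.7,"y":1.6,"z":1.2,"ax":0,"ay":0,"az":6},{"x":-3.5,"y":1.8,"z":1.2,"ax":0,"ay":0,"az":6},{"x":-3.4,"y":2.2,"z":1.3,"ax":0,"ay":0,"az":6}]'

```text
time_s: 2.1
tool_pos: [0.6332, 0.0324, 0.2226]
tool_rot: [-180.0, 0.0, 47.6]
force: [1.3, 0.8, 0.6]
grip_width: 0.0565
grasp_force: 0.0
```

jog_arm --motion '[{"x":-3.1,"y":2.5,"z":1.3,"ax":0,"ay":0,"az":5},{"x":-2.8,"y":2.8,"z":1.3,"ax":0,"ay":0,"az":6},{"x":-2.6,"y":3.0,"z":1.2,"ax":0,"ay":0,"az":6},{"x":-2.2,"y":3.3,"z":1.3,"ax":0,"ay":0,"az":6},{"x":-1.9,"y":3.6,"z":1.3,"ax":0,"ay":0,"az":6}]'

```text
time_s: 2.6
tool_pos: [0.6223, -0.1663, 0.1586]
tool_rot: [-180.0, 0.0, 18.6]
force: [-0.2, 0.4, 0.2]
grip_width: 0.0568
grasp_force: 0.0
```

```bash
python3 - <<'E'
from h import *
import json
p=env.camera_params("wrist");o=env.get_obs();w=env.read_camera("wrist");cv2.imwrite("pics/w1.png",w[:,:,::-1])
json.dump({k:(np.array(v).tolist()) for k,v in p.items()},open("w1.json","w"))
print(o["tool_pos"],o["tool_rot"],o["qpos"],p["fx"],p["cx"],p["cy"])
v=[.5266,-.151,3.4735]
for n,P in dict(latch=[-.086,.045,.074],knob=[-.086,-.045,.093],latchend=[-.097,.045,.074],fl1=[-.055,.08,.09],fl2=[-.055,-.08,.09]).items():print(n,proj(p,W(v,P)).round(1))
E
```

```text
[ 0.62231735 -0.16632203  0.15864044] [-1.79964526e+02  3.72460454e-03  1.86178282e+01] [-19.45860059  22.44457833  41.60764763  88.51373368 -15.25181778
  74.87366272 -47.38497823] 427.28155947302366 314.2328940084142 237.70010279076095
latch [314.8 234. ]
knob [167.2 242.9]
latchend [314.7 217.5]
fl1 [370.3 287.2]
fl2 [118.6 288.8]
```

View pics/w1.png

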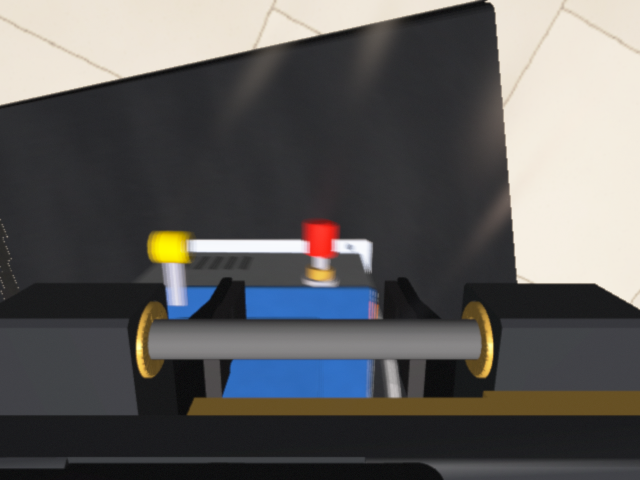

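The wrist view shows the red knob at (320,239) and the yellow knob at (169,246), both within about 2 mm of the prediction. I'm over the latch, so I'll go down and grip.

jog_arm --motion '[{"x":0,"y":0,"z":3,"ax":0,"ay":0,"az":0},{"x":0,"y":0,"z":3,"ax":0,"ay":0,"az":0},{"x":0,"y":0,"z":2,"ax":0,"ay":0,"az":0},{"x":0,"y":0,"z":1.3,"ax":0,"ay":0,"az":0},{"x":0,"y":0,"z":0,"ax":0,"ay":0,"az":0}]'

```text
time_s: 3.15
tool_pos: [0.6212, -0.1646, 0.0643]
tool_rot: [-179.9, 0.2, 18.9]
force: [-0.3, 0.2, 1.1]
grip_width: 0.0567
grasp_force: 0.0
```

jog_arm --motion '[{"x":0,"y":0,"z":0,"ax":0,"ay":0,"az":0},{"x":0,"y":0,"z":0,"ax":0,"ay":0,"az":0},{"x":0,"y":0,"z":0,"ax":0,"ay":0,"az":0},{"x":0,"y":0,"z":0,"ax":0,"ay":0,"az":0},{"x":0,"y":0,"z":0,"ax":0,"ay":0,"az":0}]' --claw -1 --squeeze 30

```text
time_s: 3.65
tool_pos: [0.623, -0.1653, 0.067]
tool_rot: [180.0, -0.0, 18.8]
force: [-0.9, 0.4, -0.7]
grip_width: 0.0243
grasp_force: 0.0
```

jog_arm --motion '[{"x":0,"y":0,"z":0,"ax":0,"ay":0,"az":0},{"x":0,"y":0,"z":0,"ax":0,"ay":0,"az":0},{"x":0,"y":0,"z":0,"ax":0,"ay":0,"az":0},{"x":0,"y":0,"z":0,"ax":0,"ay":0,"az":0},{"x":0,"y":0,"z":0,"ax":0,"ay":0,"az":0}]'

```text
time_s: 4.15
tool_pos: [0.6227, -0.1653, 0.0664]
tool_rot: [-180.0, 0.0, 18.8]
force: [-0.2, 0.2, 0.1]
grip_width: 0.0006
grasp_force: 0.0
```

jog_arm --motion '[{"x":0.3,"y":0,"z":0,"ax":0,"ay":0,"az":0},{"x":0.3,"y":0,"z":0,"ax":0,"ay":0,"az":0},{"x":0.3,"y":0,"z":0,"ax":0,"ay":0,"az":0},{"x":0.3,"y":0,"z":0,"ax":0,"ay":0,"az":0},{"x":0,"y":0,"z":0,"ax":0,"ay":0,"az":0}]'

```text
time_s: 4.65
tool_pos: [0.6346, -0.161, 0.0664]
tool_rot: [180.0, -0.0, 18.9]
force: [0.6, 0.4, -0.2]
grip_width: 0.0006
grasp_force: 0.0
```

```bash
python3 - <<'E'
from h import *
a=env.read_camera("scene")[140:300,180:340,::-1];b=env.read_camera("wrist")[:,:,::-1]
cv2.imwrite("pics/c2.png",np.hstack([cv2.resize(a,(400,400),interpolation=cv2.INTER_CUBIC),cv2.resize(b,(400,300))if 0 else cv2.copyMakeBorder(cv2.resize(b,(400,300)),0,100,0,0,cv2.BORDER_CONSTANT)]))
E
```

```text
(no output)
```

View pics/c2.png

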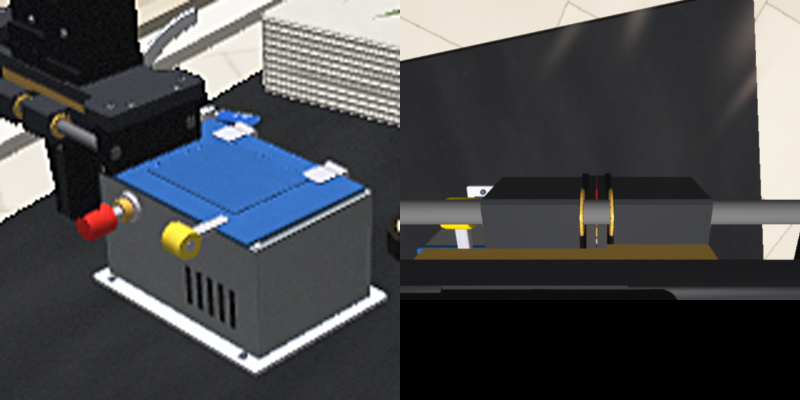

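```bash
python3 - <<'E'
from h import *
import json
o=env.get_obs();t=np.array(o["tool_pos"]);r=R.from_euler("xyz",o["tool_rot"],degrees=True);print(t,o["tool_rot"])
p=env.camera_params("wrist")
for n,z in(("tcp",0),("grip",-.0187),("up",-.06)):
    q=t+r.apply([0,0,z]);print(n,q.round(4),"scene",proj(S,q).round(1),"wrist",proj(p,q).round(1))
E_=np.array(p["extrinsics"]);print("wristcam in tool",r.inv().apply(-E_[:3,:3].T@E_[:3,3]-t).round(4),"axis",r.inv().apply(-E_[2,:3]).round(3))
p1=json.load(open("w1.json"))
t1=np.array([.62231735,-.16632203,.15864])
# triangulate knobs scene+side/wrist
def tri(*cu):
    A=[];b=[]
    for c,uv in cu:
        o_,d=ray(c,uv);d/=np.linalg.norm(d);M=np.eye(3)-np.outer(d,d);A.append(M);b.append(M@o_)
    A=np.vstack(A);b=np.hstack(b);x=np.linalg.lstsq(A,b,rcond=None)[0];return x.round(4),np.linalg.norm(A@x-b).round(4)
print("latch",tri((S,(218.5,228.5)),(p1,(320,239))))
print("knob S,D",tri((S,(252.5,236.3)),(D,(361.4,232.8))),"S,w",tri((S,(252.5,236.3)),(p1,(169,246))))
E
```

```text
[ 0.63415218 -0.16141407  0.06639525] [1.79996675e+02 7.76992515e-03 1.88347932e+01]
tcp [ 0.6342 -0.1614  0.0664] scene [212.7 235.5] wrist [316.2 281.4]
grip [ 0.6342 -0.1614  0.0851] scene [211.6 225.9] wrist [316.3 297.4]
up [ 0.6342 -0.1614  0.1264] scene [209.2 203.8] wrist [316.7 347.6]
wristcam in tool [ 0.0709 -0.0006 -0.1849] axis [-0.261 -0.001  0.965]
latch (array([ 0.6202, -0.1701,  0.0721]), np.float64(0.0003))
knob S,D (array([ 0.5934, -0.0806,  0.0964]), np.float64(0.0012)) S,w (array([ 0.5921, -0.0823,  0.0948]), np.float64(0.0002))
```

```bash
python3 - <<'E'
from h import *
a=env.read_camera("scene")[175:275,175:275,::-1];b=env.read_camera("wrist")[250:410,240:400,::-1]
f=lambda i:cv2.resize(i,(400,400),interpolation=cv2.INTER_NEAREST)
cv2.imwrite("pics/c3.png",np.hstack([f(a),f(b)]))
E
```

```text
(no output)
```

View pics/c3.png

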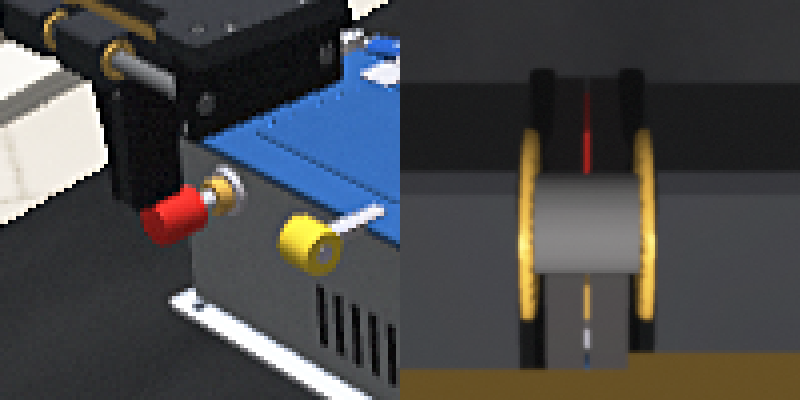

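```bash
python3 - <<'E'
from h import *
o=env.get_obs();t=np.array(o["tool_pos"]);r=R.from_euler("xyz",o["tool_rot"],degrees=True)
p=env.camera_params("wrist")
for x in (-.0095,0,.0095):
  for z in (0,-.0187): q=t+r.apply([x,0,z]);print(x,z,proj(p,q).round(1),proj(S,q).round(1))
E
```

```text
-0.0095 0 [316.2 300.5] [217.2 233.4]
-0.0095 -0.0187 [316.3 318.3] [216.2 223.8]
0 0 [316.2 281.4] [212.7 235.4]
0 -0.0187 [316.3 297.5] [211.7 225.8]
0.0095 0 [316.2 261.8] [208.2 237.5]
0.0095 -0.0187 [316.3 276.1] [207.1 227.8]
```

Seen from both cameras, the fingertips end about 19 mm short of the reported TCP. They closed just above the knob, and nothing was moved. I'll open again, tilt by 10° so the body clears the yellow knob when it pops up, and go deeper.

jog_arm --motion '[{"x":0,"y":0,"z":-2,"ax":0,"ay":0,"az":0},{"x":0,"y":0,"z":-2,"ax":0,"ay":0,"az":0},{"x":0,"y":0,"z":0,"ax":5,"ay":0,"az":0},{"x":0,"y":0,"z":0,"ax":5,"ay":0,"az":0},{"x":0,"y":0,"z":0,"ax":0,"ay":0,"az":0}]' --claw 0.3

```text
time_s: 5.35
tool_pos: [0.6333, -0.166, 0.1061]
tool_rot: [-170.1, 0.1, 18.5]
force: [-0.2, -0.7, -0.9]
grip_width: 0.0326
grasp_force: 0.0
```

```bash
python3 - <<'E'
from plan import *
v=[.5266,-.151,3.4735]
e=[-170,0,19];z=R.from_euler("xyz",e,degrees=True).apply([0,0,1])
g=lambda P:W(v,P)+.0187*z
o=env.get_obs();print(o["tool_pos"],o["tool_rot"],o["grip_width"])
plan([g([-.090,.045,.095]),g([-.090,.045,.066])],e,5,dec=2)
E
```

```text
[ 0.63330547 -0.16599887  0.1060507 ] [-1.70090823e+02  9.42662229e-02  1.85025069e+01] 0.032569652230665685
{'x': -0.23, 'y': -0.08, 'z': 1.17, 'ax': 0.0, 'ay': 0.0, 'az': 0.0}
{'x': -0.24, 'y': -0.07, 'z': 1.18, 'ax': 0.0, 'ay': 0.0, 'az': 0.0}
{'x': -0.13, 'y': 0.04, 'z': 1.17, 'ax': 0.0, 'ay': 0.0, 'az': 0.0}
{'x': 0.0, 'y': 0.21, 'z': 1.18, 'ax': 0.0, 'ay': 0.0, 'az': 0.0}
{'x': 0.0, 'y': 0.2, 'z': 1.18, 'ax': 0.0, 'ay': 0.0, 'az': -1.0}

end [ 0.6253 -0.1611  0.0476] [-1.701e+02 -1.000e-01  1.950e+01]
```

jog_arm --motion '[{"x":-0.3,"y":-0.1,"z":1,"ax":0,"ay":0,"az":0},{"x":-0.3,"y":0,"z":0.7,"ax":0,"ay":0,"az":0},{"x":0,"y":0,"z":0,"ax":0,"ay":0,"az":0},{"x":0,"y":0,"z":0,"ax":0,"ay":0,"az":0},{"x":0,"y":0,"z":0,"ax":0,"ay":0,"az":0}]'

```text
time_s: 5.85
tool_pos: [0.6275, -0.1588, 0.0902]
tool_rot: [-170.0, -0.0, 18.9]
force: [-0.8, -0.3, 0.7]
grip_width: 0.0557
grasp_force: 0.0
```

jog_arm --motion '[{"x":0,"y":0,"z":1,"ax":0,"ay":0,"az":0},{"x":0,"y":0.2,"z":1,"ax":0,"ay":0,"az":0},{"x":0,"y":0.2,"z":1.1,"ax":0,"ay":0,"az":0},{"x":0,"y":0.1,"z":1.1,"ax":0,"ay":0,"az":0},{"x":0,"y":0,"z":0,"ax":0,"ay":0,"az":0}]'

```text
time_s: 6.35
tool_pos: [0.6248, -0.1567, 0.045]
tool_rot: [-169.9, 0.2, 18.8]
force: [0.6, -0.4, 0.6]
grip_width: 0.0569
grasp_force: 0.0
```

jog_arm --motion '[{"x":0,"y":0,"z":0,"ax":0,"ay":0,"az":0},{"x":0,"y":0,"z":0,"ax":0,"ay":0,"az":0},{"x":0,"y":0,"z":0,"ax":0,"ay":0,"az":0},{"x":0,"y":0,"z":0,"ax":0,"ay":0,"az":0},{"x":0,"y":0,"z":0,"ax":0,"ay":0,"az":0}]' --claw -1 --squeeze 30

```text
time_s: 6.85
tool_pos: [0.6268, -0.158, 0.048]
tool_rot: [-170.1, -0.0, 18.8]
force: [3.2, -6.7, -1.8]
grip_width: 0.0249
grasp_force: 3.9
```

jog_arm --motion '[{"x":0,"y":0,"z":0,"ax":0,"ay":0,"az":0},{"x":0,"y":0,"z":0,"ax":0,"ay":0,"az":0},{"x":0,"y":0,"z":0,"ax":0,"ay":0,"az":0},{"x":0,"y":0,"z":0,"ax":0,"ay":0,"az":0},{"x":0,"y":0,"z":0,"ax":0,"ay":0,"az":0}]'

```text
time_s: 7.35
tool_pos: [0.6277, -0.1604, 0.0477]
tool_rot: [-170.3, -0.1, 18.7]
force: [4.0, -5.9, -3.2]
grip_width: 0.0188
grasp_force: 30.0
```

jog_arm --motion '[{"x":0,"y":0.2,"z":0,"ax":0,"ay":0,"az":0},{"x":0.2,"y":0,"z":0,"ax":0,"ay":0,"az":0},{"x":0.3,"y":0,"z":0,"ax":0,"ay":0,"az":0},{"x":0.3,"y":0,"z":0,"ax":0,"ay":0,"az":0},{"x":0,"y":0,"z":0,"ax":0,"ay":0,"az":0}]'

```text
time_s: 7.85
tool_pos: [0.6327, -0.1587, 0.0473]
tool_rot: [-170.0, 0.2, 18.8]
force: [-4.3, -4.2, 1.6]
grip_width: 0.0191
grasp_force: 30.0
```

jog_arm --motion '[{"x":0.3,"y":0,"z":0,"ax":0,"ay":0,"az":0},{"x":0.3,"y":0,"z":0,"ax":0,"ay":0,"az":0},{"x":0.2,"y":0,"z":0,"ax":0,"ay":0,"az":0},{"x":0.1,"y":0,"z":0,"ax":0,"ay":0,"az":0},{"x":0,"y":0,"z":0,"ax":0,"ay":0,"az":0}]'

```text
time_s: 8.35
tool_pos: [0.6402, -0.1562, 0.0472]
tool_rot: [-170.0, 0.3, 18.8]
force: [-6.2, -4.5, 2.7]
grip_width: 0.0187
grasp_force: 30.0
```

jog_arm --motion '[{"x":0.1,"y":0,"z":0,"ax":0,"ay":0,"az":0},{"x":0.1,"y":0,"z":0,"ax":0,"ay":0,"az":0},{"x":0.1,"y":0,"z":0,"ax":0,"ay":0,"az":0},{"x":0,"y":0,"z":0,"ax":0,"ay":0,"az":0},{"x":0,"y":0,"z":0,"ax":0,"ay":0,"az":0}]'

```text
time_s: 8.85
tool_pos: [0.6409, -0.156, 0.0471]
tool_rot: [-169.9, 0.5, 18.7]
force: [-9.0, -5.0, 5.0]
grip_width: 0.0189
grasp_force: 30.0
```

```bash
python3 - <<'E'
from h import *
o=env.get_obs();print(o["tool_pos"],o["force"],o["grip_width"])
a=env.read_camera("scene")[165:285,165:325,::-1]
cv2.imwrite("pics/c4.png",cv2.resize(a,(800,600),interpolation=cv2.INTER_CUBIC))
E
```

```text
[ 0.64085348 -0.15597801  0.04709295] [-8.9644113  -4.95648281  4.9718597 ] 0.018876010633803845
```

View pics/c4.png

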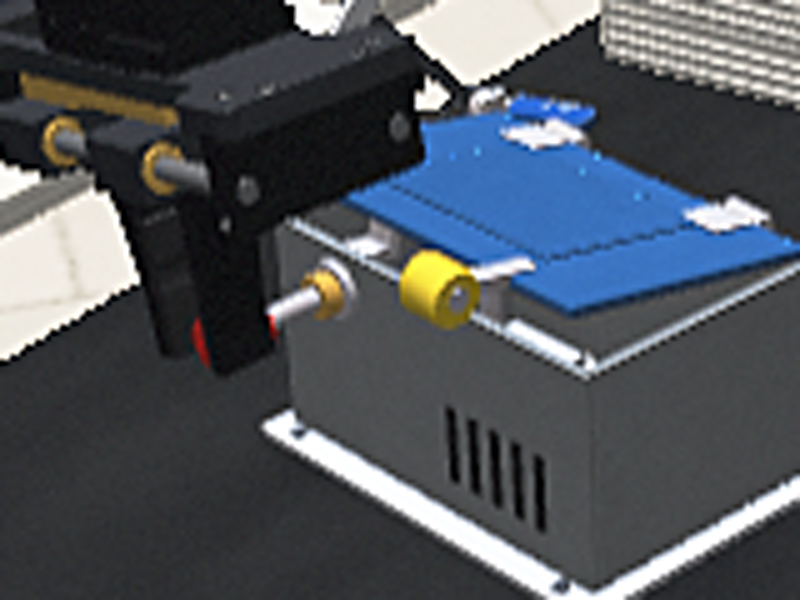

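The flap is ajar with the latch at its stop (the yellow knob at crop (440,290) has risen). Now I'll open to let the latch spring back, then lift.

jog_arm --motion '[{"x":0,"y":0,"z":0,"ax":0,"ay":0,"az":0},{"x":0,"y":0,"z":0,"ax":0,"ay":0,"az":0},{"x":0,"y":0,"z":0,"ax":0,"ay":0,"az":0},{"x":0,"y":0,"z":0,"ax":0,"ay":0,"az":0},{"x":0,"y":0,"z":0,"ax":0,"ay":0,"az":0}]' --claw 0.2

```text
time_s: 9.4
tool_pos: [0.6462, -0.1521, 0.0473]
tool_rot: [-170.0, -0.0, 18.9]
force: [-0.6, -1.0, 0.5]
grip_width: 0.0487
grasp_force: 0.0
```

jog_arm --motion '[{"x":0.3,"y":0,"z":-2,"ax":0,"ay":0,"az":0},{"x":0.3,"y":0,"z":-3,"ax":0,"ay":0,"az":0},{"x":0,"y":0,"z":-4,"ax":0,"ay":0,"az":0},{"x":0,"y":0,"z":-3,"ax":-5,"ay":0,"az":0},{"x":0,"y":0,"z":0,"ax":-5,"ay":0,"az":0}]'

```text
time_s: 9.9
tool_pos: [0.6612, -0.1748, 0.1713]
tool_rot: [179.5, -0.4, 18.6]
force: [-0.6, -0.3, 0.4]
grip_width: 0.0521
grasp_force: 0.0
```

```bash
python3 - <<'E'
from plan import *
o=env.get_obs();print(o["time_s"],o["tool_pos"],o["tool_rot"],o["grip_width"],o["force"])
for n in("scene","side"):cv2.imwrite(f"pics/{n}5.png",env.read_camera(n)[:,:,::-1])
v=[.5266,-.151,3.4735,.8063]
def blob(n,lo,hi,box):
    h=cv2.cvtColor(cv2.imread(f"pics/{n}.png"),cv2.COLOR_BGR2HSV);m=cv2.inRange(h,lo,hi);u0,u1,v0,v1=box
    y,x=np.nonzero(m[v0:v1,u0:u1]);return (x.mean()+u0).round(1),(y.mean()+v0).round(1),len(x)
Y=((22,120,90),(35,255,255));RD=((0,180,80),(4,255,255))
for n in("scene0","scene5"):print(n,"Y",blob(n,*Y,(240,275,215,250)),"red",blob(n,*RD,(195,235,210,250)))
for n in("side0","side5"):print(n,"Y",blob(n,*Y,(340,380,210,250)))
k=lambda t,y=-.045,r=.136:W(v,[.05-r*np.cos(t),y,.093+r*np.sin(t)])
print("pred knob .18",k(.18),proj(S,k(.18)),proj(D,k(.18)),"at 0",proj(S,k(0)),proj(D,k(0)))
t=k(.18)-[0,0,.0187+.004];e=[180,0,19]
plan([t+[0,0,.07],t],e,10,dec=1)
E
```

```text
9.9 [ 0.66118791 -0.1747868   0.17126378] [179.49491545  -0.44419625  18.61469616] 0.05209628845039907 [-0.6480809  -0.33183579  0.41010866]
scene0 Y (np.float64(251.6), np.float64(235.6), 160) red (np.float64(217.9), np.float64(228.2), 169)
scene5 Y (np.float64(251.9), np.float64(222.2), 167) red (np.float64(218.0), np.float64(228.2), 171)
side0 Y (np.float64(361.4), np.float64(231.6), 114)
side5 Y (np.float64(360.2), np.float64(218.4), 122)
pred knob .18 [ 0.59116589 -0.08114912  0.11734802] [252.4381842 224.0811133] [360.0697953  221.02377053] at 0 [252.27765206 238.01655211] [360.71664351 234.89103703]
{'x': -0.6, 'y': -1.7, 'z': 0.0, 'ax': 0.0, 'ay': 0.0, 'az': 0.0}
{'x': -0.6, 'y': -1.7, 'z': 0.1, 'ax': 0.0, 'ay': 0.0, 'az': 0.0}
{'x': -0.6, 'y': -1.7, 'z': 0.0, 'ax': 0.0, 'ay': 0.0, 'az': 0.0}
{'x': -0.6, 'y': -1.6, 'z': 0.1, 'ax': 0.0, 'ay': 0.0, 'az': 0.0}
{'x': -0.6, 'y': -1.7, 'z': -0.0, 'ax': 0.0, 'ay': 0.0, 'az': 0.0}

{'x': -0.6, 'y': -1.7, 'z': 0.0, 'ax': 0.0, 'ay': 0.0, 'az': 0.0}
{'x': -0.1, 'y': -0.2, 'z': 1.7, 'ax': 0.0, 'ay': 0.0, 'az': 0.0}
{'x': 0.0, 'y': 0.0, 'z': 1.8, 'ax': 0.0, 'ay': 0.0, 'az': 0.0}
{'x': -0.0, 'y': 0.0, 'z': 1.7, 'ax': 0.0, 'ay': 0.0, 'az': 0.0}
{'x': -0.0, 'y': 0.0, 'z': 1.8, 'ax': 0.0, 'ay': 0.0, 'az': 0.0}

end [ 0.5911 -0.0807  0.095 ] [-179.9   -0.2   19.2]
```

The latch is home (its blob is back at its starting pixel) and the flap is ajar at about 0.18 rad. Next I'll move to the yellow knob.

jog_arm --motion '[{"x":-1.2,"y":-3.3,"z":0,"ax":0,"ay":0,"az":0},{"x":-1.2,"y":-3.3,"z":0,"ax":0,"ay":0,"az":0},{"x":-1.2,"y":-3.4,"z":0.1,"ax":0,"ay":0,"az":0},{"x":-0.1,"y":-0.3,"z":1.8,"ax":0,"ay":0,"az":0},{"x":0,"y":0,"z":1.8,"ax":0,"ay":0,"az":0}]'

```text
time_s: 10.5
tool_pos: [0.5893, -0.0831, 0.1277]
tool_rot: [-179.8, 0.0, 19.0]
force: [0.8, 0.6, -0.9]
grip_width: 0.052
grasp_force: 0.0
```

```bash
python3 - <<'E'
from plan import *
v=[.5266,-.151,3.4735,.8063]
k=lambda t,y=-.045,r=.136:W(v,[.05-r*np.cos(t),y,.093+r*np.sin(t)])
o=env.get_obs();print(o["tool_pos"],o["tool_rot"])
plan([k(.18)-[0,0,.0187+.008]],[180,0,19],5,dec=1)
p=env.camera_params("wrist");w=env.read_camera("wrist")[:,:,::-1];cv2.imwrite("pics/w6.png",w)
y,x=np.nonzero(cv2.inRange(cv2.cvtColor(w,cv2.COLOR_BGR2HSV),(25,150,60),(35,255,255)));print("yellow",x.min() if len(x) else 0,x.max() if len(x) else 0,y.mean(),len(x),"pred",proj(p,k(.18)))
E
```

```text
[ 0.58933761 -0.08305665  0.12773029] [-1.79807484e+02  7.03593171e-03  1.89560310e+01]
{'x': 0.0, 'y': -0.0, 'z': 0.7, 'ax': 0.0, 'ay': 0.0, 'az': 0.0}
{'x': 0.1, 'y': -0.0, 'z': 0.8, 'ax': 0.0, 'ay': 0.0, 'az': 0.0}
{'x': 0.0, 'y': -0.1, 'z': 0.7, 'ax': 0.0, 'ay': 0.0, 'az': 0.0}
{'x': 0.1, 'y': 0.0, 'z': 0.8, 'ax': 0.0, 'ay': 0.0, 'az': 0.0}
{'x': 0.0, 'y': -0.0, 'z': 0.7, 'ax': 0.0, 'ay': 0.0, 'az': 0.0}

end [ 0.5909 -0.0813  0.0907] [-179.8    0.    19. ]
yellow 150 479 273.83664772727275 1408 pred [313.56055741 269.08224848]
```

jog_arm --motion '[{"x":0,"y":0,"z":0.9,"ax":0,"ay":0,"az":0},{"x":0.1,"y":-0.1,"z":1,"ax":0,"ay":0,"az":0},{"x":0.1,"y":0,"z":1,"ax":0,"ay":0,"az":0},{"x":0,"y":0,"z":0.8,"ax":0,"ay":0,"az":0},{"x":0,"y":0,"z":0,"ax":0,"ay":0,"az":0}]'

```text
time_s: 11.05
tool_pos: [0.5907, -0.0835, 0.09]
tool_rot: [-180.0, 0.1, 18.8]
force: [-0.4, 0.0, -0.1]
grip_width: 0.0525
grasp_force: 0.0
```

jog_arm --motion '[{"x":0,"y":0,"z":0,"ax":0,"ay":0,"az":0},{"x":0,"y":0,"z":0,"ax":0,"ay":0,"az":0},{"x":0,"y":0,"z":0,"ax":0,"ay":0,"az":0},{"x":0,"y":0,"z":0,"ax":0,"ay":0,"az":0},{"x":0,"y":0,"z":0,"ax":0,"ay":0,"az":0}]' --claw -1 --squeeze 20

```text
time_s: 11.55
tool_pos: [0.5918, -0.0834, 0.0918]
tool_rot: [-180.0, -0.0, 18.8]
force: [0.4, -0.2, -0.7]
grip_width: 0.0199
grasp_force: 0.0
```

jog_arm --motion '[{"x":0,"y":0,"z":0,"ax":0,"ay":0,"az":0},{"x":0,"y":0,"z":0,"ax":0,"ay":0,"az":0},{"x":0,"y":0,"z":0,"ax":0,"ay":0,"az":0},{"x":0,"y":0,"z":0,"ax":0,"ay":0,"az":0},{"x":0,"y":0,"z":0,"ax":0,"ay":0,"az":0}]'

```text
time_s: 12.05
tool_pos: [0.5916, -0.0828, 0.0915]
tool_rot: [-180.0, -0.0, 18.9]
force: [-0.7, 2.6, 1.6]
grip_width: 0.0183
grasp_force: 20.0
```

```bash
cat > path.py <<'E'
from plan import *
v=[.5266,-.151,3.4735,.8063]
ax=W(v,[1,0,0])-W(v,[0,0,0]); h=W(v,[.05,-.045,.093])
def ang(t0,p): # angle from start grasp at .18, using displacement
    pass
def arc(a0,a1,n):
    o=env.get_obs();r=R.from_euler("xyz",o["tool_rot"],degrees=True);a=np.linspace(a0,a1,n+1)
    f=lambda t:np.array([-.136*np.cos(t),.136*np.sin(t)])
    rows=[];
    for i in range(n):
        d=f(a[i+1])-f(a[i]);rows.append(r.inv().apply(ax*d[0]+[0,0,d[1]])*100)
    c=np.cumsum(rows,0).round(1);print(np.diff(np.vstack([[0,0,0],c]),axis=0).round(2).tolist())
def show():
    o=env.get_obs();p=np.array(o["tool_pos"]);r=R.from_euler("xyz",o["tool_rot"],degrees=True)
    g=p-r.apply([0,0,1])*(.0187+.008);d=g-h;print("t",o["time_s"],"grip rel hinge fwd,up",-(d@ax),d[2],"r",np.hypot(d@ax,d[2]),"ang",np.arctan2(d[2],-(d@ax)),"lat",d@np.cross([0,0,1],ax),"F",np.round(o["force"],1),o["grip_width"])
E
python3 -c "
from path import *
show();arc(.18,.60,10)"
```

```text
t 12.05 grip rel hinge fwd,up 0.1337004701139398 0.02519837356037352 r 0.13605430437430724 ang 0.1862837290937563 lat 0.0016875026606421317 F [-0.7  2.6  1.6] 0.018262926901447964
[[-0.1, -0.0, -0.6], [-0.2, 0.0, -0.5], [-0.1, 0.0, -0.6], [-0.2, 0.0, -0.5], [-0.2, 0.0, -0.5], [-0.2, 0.0, -0.6], [-0.3, 0.0, -0.5], [-0.3, 0.0, -0.5], [-0.2, 0.0, -0.5], [-0.4, 0.0, -0.4]]
```

Gripped: opening 18.3 mm, as the knob's length requires. Swinging up along the arc.

jog_arm --motion '[{"x":-0.1,"y":0,"z":-0.6,"ax":0,"ay":0,"az":0},{"x":-0.2,"y":0,"z":-0.5,"ax":0,"ay":0,"az":0},{"x":-0.1,"y":0,"z":-0.6,"ax":0,"ay":0,"az":0},{"x":-0.2,"y":0,"z":-0.5,"ax":0,"ay":0,"az":0},{"x":-0.2,"y":0,"z":-0.5,"ax":0,"ay":0,"az":0}]'

```text
time_s: 12.55
tool_pos: [0.5833, -0.0857, 0.1186]
tool_rot: [-179.9, 0.1, 18.8]
force: [-2.1, 3.6, -3.2]
grip_width: 0.0175
grasp_force: 20.0
```

jog_arm --motion '[{"x":-0.2,"y":0,"z":-0.6,"ax":0,"ay":0,"az":0},{"x":-0.3,"y":0,"z":-0.5,"ax":0,"ay":0,"az":0},{"x":-0.3,"y":0,"z":-0.5,"ax":0,"ay":0,"az":0},{"x":-0.2,"y":0,"z":-0.5,"ax":0,"ay":0,"az":0},{"x":-0.4,"y":0,"z":-0.4,"ax":0,"ay":0,"az":0}]'

```text
time_s: 13.05
tool_pos: [0.5702, -0.0901, 0.1436]
tool_rot: [-179.9, 0.0, 18.8]
force: [-1.9, 4.8, -3.6]
grip_width: 0.0178
grasp_force: 20.0
```

```bash
python3 -c "
from path import *
show();arc(.60,.80,5)"
```

```text
t 13.05 grip rel hinge fwd,up 0.11108957687187665 0.07728083280404688 r 0.13532635075424018 ang 0.6078088335599878 lat 0.0016812109868697897 F [-1.9  4.8 -3.6] 0.01782948153403697
[[-0.3, 0.0, -0.4], [-0.4, 0.0, -0.5], [-0.3, 0.0, -0.4], [-0.4, 0.0, -0.4], [-0.4, 0.0, -0.4]]
```

jog_arm --motion '[{"x":-0.3,"y":0,"z":-0.4,"ax":0,"ay":0,"az":0},{"x":-0.4,"y":0,"z":-0.5,"ax":0,"ay":0,"az":0},{"x":-0.3,"y":0,"z":-0.4,"ax":0,"ay":0,"az":0},{"x":-0.4,"y":0,"z":-0.4,"ax":0,"ay":0,"az":0},{"x":-0.4,"y":0,"z":-0.4,"ax":0,"ay":0,"az":0}]'

```text
time_s: 13.55
tool_pos: [0.5531, -0.096, 0.1646]
tool_rot: [-179.9, 0.0, 18.8]
force: [-1.7, 4.9, -5.2]
grip_width: 0.0179
grasp_force: 20.0
```

```bash
python3 -c "
from path import *
show()
a=env.read_camera('side')[:,:,::-1];b=env.read_camera('scene')[:,:,::-1];cv2.imwrite('pics/side7.png',a);cv2.imwrite('pics/scene7.png',b)
f=lambda i:cv2.resize(i,(400,520),interpolation=cv2.INTER_CUBIC)
cv2.imwrite('pics/c7.png',np.hstack([f(a[155:325,290:440][0:195]),f(b[120:276,200:320])]))"
```

```text
t 13.55 grip rel hinge fwd,up 0.09297472421978586 0.0983067634631917 r 0.13530897637020672 ang 0.8132663010330148 lat 0.001667598894264457 F [-1.7  4.9 -5.2] 0.017881395186902783
```

View pics/c7.png

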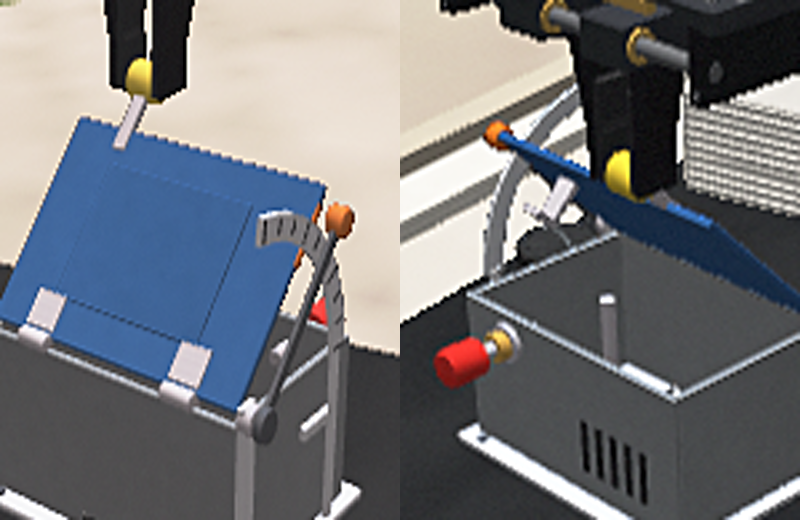

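Side crop: pointer tip (340,218), flap front corners (325,187) and (80,117). Scene crop: orange tip (497,134), flap corner (712,222). The latch is home and the knob is held. Next I'll work out the flap and pointer angles from the same images.

```bash
cat > an.py <<'E'
from path import *
OS,OD=np.array([.56,-1.13]),np.array([.49,-1.26])
P=lambda c,x:proj(S,x)+OS if c=="S" else proj(D,x)+OD
pt=lambda t,y,r,n=0:W(v,[.05-r*np.cos(t)+n*np.sin(t)*1,y,.093+r*np.sin(t)+n*np.cos(t)])
def sol(c,uv,y,r,n=0):
    s=least_squares(lambda t:P(c,pt(t[0],y,r,n))-uv,[.8]);return s.x.round(4),s.fun.round(1)
a=lambda u,w:np.array([290+u*.375,155+w*170/520]);b=lambda u,w:np.array([200+(u-400)*.3,120+w*.3])
if __name__=="__main__":
    print("pointer D",sol("D",a(340,218),.092,.095),"S",sol("S",b(497,134),.092,.095))
    print("pivot D pred",P("D",pt(0,.092,0)),"seen",a(262,422))
    for n in(0,.0025):
        print("n",n,"flap +y D",sol("D",a(325,187),.078,.110,n),"-y D",sol("D",a(80,117),-.078,.11,n),"-y S",sol("S",b(712,222),-.078,.11,n))
    # automatic orange blob in all frames
    for f,bx in(("scene0",(222,240,150,170)),("scene7",(222,240,150,170)),("side0",(405,430,215,240)),("side7",(405,430,215,240))):
        h=cv2.cvtColor(cv2.imread(f"pics/{f}.png"),cv2.COLOR_BGR2HSV);m=cv2.inRange(h,(5,150,70),(14,255,255));y,x=np.nonzero(m[bx[2]:bx[3],bx[0]:bx[1]])
        uv=np.array([x.mean()+bx[0]+.5,y.mean()+bx[2]+.5]);print(f,uv.round(2),len(x),sol("S" if "sc" in f else "D",uv,.092,.095))
E
python3 an.py
```

```text
pointer D (array([0.8137]), array([-0.2,  0.2])) S (array([0.8061]), array([0.4, 0.2]))
pivot D pred [388.68440872 292.87973316] seen [388.25       292.96153846]
n 0 flap +y D (array([0.7806]), array([ 1.3, -0.9])) -y D (array([0.7943]), array([ 0.8, -0.8])) -y S (array([0.7961]), array([-0.5, -0.3]))
n 0.0025 flap +y D (array([0.7577]), array([ 1.3, -0.9])) -y D (array([0.7715]), array([ 0.8, -0.8])) -y S (array([0.7733]), array([-0.5, -0.3]))
scene0 [230.04 161.12] 50 (array([0.8004]), array([-0.7, -0.4]))
scene7 [228.79 160.82] 28 (array([0.7934]), array([0.3, 0.2]))
side0 [417.17 227.29] 81 (array([0.7981]), array([ 0.5, -0.4]))
side7 [416.06 227.03] 93 (array([0.8221]), array([ 1. , -0.8]))
```

```bash
cat > edge.py <<'E'
from an import *
def edge(f,side,r0,r1,dr=None):
    im=cv2.imread(f"pics/{f}.png");h=cv2.cvtColor(im,cv2.COLOR_BGR2HSV);m=cv2.inRange(h,(100,130,60),(118,255,255))
    m=cv2.morphologyEx(m,cv2.MORPH_CLOSE,np.ones((5,5)));n,l,st,_=cv2.connectedComponentsWithStats(m);m=l==1+np.argmax(st[1:,4])
    pts=[]
    for y in range(r0,r1):
        x=np.nonzero(m[y])[0]
        if len(x): pts.append([(x[0] if side=="L" else x[-1]+1),y+.5])
    pts=np.array(pts,float);ln=cv2.fitLine(pts.astype(np.float32),cv2.DIST_HUBER,0,.01,.01).ravel()
    return pts,ln
def theta(f,side,r0,r1,y):
    pts,(dx,dy,x0,y0)=edge(f,side,r0,r1);N=np.array([-dy,dx])
    res=lambda q:[N@(P("D",pt(q[0],y,r,q[1]))-[x0,y0]) for r in(.02,.06,.1)]
    s=least_squares(res,[.8 if "7" in f or "8" in f or "9" in f else .1,0],x_scale=[.1,.001]);rr=(pts-[x0,y0])@N
    print(f,side,"theta,n",s.x.round(4),"rms",rr.std().round(2),len(pts))
if __name__=="__main__":
    import sys
    f=sys.argv[1] if len(sys.argv)>1 else "side7"
    m=edge(f,"L",180,300)[0];M=edge(f,"R",180,300)[0]
    print([(int(a[1]),a[0],b[0]) for a,b in zip(m,M)][::8])
    if f=="side7":
        theta(f,"R",245,280,.078);theta(f,"L",200,250,-.078)
E
python3 edge.py; for f in side0 side5; do python3 edge.py $f; done
```

```text
[(194, np.float64(320.0), np.float64(324.0)), (202, np.float64(316.0), np.float64(357.0)), (210, np.float64(312.0), np.float64(390.0)), (218, np.float64(308.0), np.float64(411.0)), (226, np.float64(304.0), np.float64(386.0)), (234, np.float64(300.0), np.float64(398.0)), (242, np.float64(296.0), np.float64(400.0)), (250, np.float64(292.0), np.float64(397.0)), (258, np.float64(288.0), np.float64(394.0)), (266, np.float64(310.0), np.float64(390.0)), (274, np.float64(333.0), np.float64(386.0)), (282, np.float64(364.0), np.float64(383.0))]
side7 R theta,n [ 0.8045 -0.0012] rms 0.27 35
side7 L theta,n [0.7783 0.0012] rms 0.24 50
[(234, np.float64(333.0), np.float64(337.0)), (242, np.float64(318.0), np.float64(365.0)), (250, np.float64(302.0), np.float64(392.0)), (258, np.float64(289.0), np.float64(412.0)), (266, np.float64(310.0), np.float64(410.0)), (274, np.float64(331.0), np.float64(402.0)), (282, np.float64(363.0), np.float64(391.0)), (290, np.float64(377.0), np.float64(378.0))]
[(223, np.float64(334.0), np.float64(335.0)), (231, np.float64(323.0), np.float64(364.0)), (239, np.float64(313.0), np.float64(392.0)), (247, np.float64(302.0), np.float64(407.0)), (255, np.float64(291.0), np.float64(412.0)), (263, np.float64(307.0), np.float64(407.0)), (271, np.float64(323.0), np.float64(396.0)), (279, np.float64(346.0), np.float64(391.0)), (287, np.float64(369.0), np.float64(380.0))]
```

```bash
python3 - <<'E'
from edge import *
theta("side0","L",237,257,-.078);theta("side5","L",226,256,-.078)
theta("side0","R",264,286,.078);theta("side5","R",262,284,.078)
# pointer arm line: dark pixels near predicted line, centroid across, side0/side5/side7
for f in("side0","side5","side7"):
    g=cv2.imread(f"pics/{f}.png").max(2).astype(float)
    pts=[]
    for y in range(236,284):
        a=np.array([417,227]);b=np.array([388.4,293]);xc=a[0]+(b[0]-a[0])*(y-a[1])/(b[1]-a[1])
        xs=np.arange(int(xc)-4,int(xc)+6);d=np.clip(85-g[y,xs],0,None)
        if d.sum()>20:pts.append([(xs*d).sum()/d.sum()+.5,y+.5])
    pts=np.array(pts,np.float32);dx,dy,x0,y0=cv2.fitLine(pts,cv2.DIST_HUBER,0,.01,.01).ravel();N=np.array([-dy,dx])
    s=least_squares(lambda q:[N@(P("D",pt(q[0],.092,r,q[1]))-[x0,y0]) for r in(.02,.06,.09)],[.8,0],x_scale=[.1,.001])
    print(f,"pointer theta,n",s.x.round(4),"rms",((pts-[x0,y0])@N).std().round(2),len(pts))
E
```

```text
side0 L theta,n [-0.014   0.0013] rms 0.19 20
side5 L theta,n [0.1576 0.0011] rms 0.21 30
side0 R theta,n [ 0.0398 -0.0014] rms 1.03 22
side5 R theta,n [ 0.2005 -0.0021] rms 1.12 22
side0 pointer theta,n [ 0.8115 -0.003 ] rms 0.48 48
side5 pointer theta,n [ 0.8041 -0.0027] rms 0.6 48
side7 pointer theta,n [ 0.7973 -0.0023] rms 0.59 48
```

jog_arm --motion '[{"x":-0.05,"y":0,"z":-0.05,"ax":0,"ay":0,"az":0},{"x":0,"y":0,"z":0,"ax":0,"ay":0,"az":0},{"x":0,"y":0,"z":0,"ax":0,"ay":0,"az":0},{"x":0,"y":0,"z":0,"ax":0,"ay":0,"az":0},{"x":0,"y":0,"z":0,"ax":0,"ay":0,"az":0}]'

```text
time_s: 14.15
tool_pos: [0.5527, -0.0961, 0.165]
tool_rot: [-179.9, 0.0, 18.8]
force: [-2.9, 5.0, -4.5]
grip_width: 0.0175
grasp_force: 20.0
```

```bash
python3 - <<'E'
from edge import *
show()
cv2.imwrite("pics/side8.png",env.read_camera("side")[:,:,::-1])
theta("side8","R",245,280,.078);theta("side8","L",200,250,-.078);show()
E
```

```text
t 14.15 grip rel hinge fwd,up 0.09258242243096633 0.09872162826032749 r 0.1353420290580727 ang 0.8174785067635515 lat 0.0016599843571339194 F [-2.9  5.  -4.5] 0.017509824817711635
side8 R theta,n [ 8.086e-01 -8.000e-04] rms 0.27 35
side8 L theta,n [0.7783 0.0012] rms 0.24 50
t 14.2 grip rel hinge fwd,up 0.09256992658021718 0.09870620003870059 r 0.13532222741717922 ang 0.8174678721095646 lat 0.0016646894759091424 F [-2.7  5.2 -4.2] 0.01750150414631597
```

The flap now reads 0.79–0.81 rad by every measure (kinematics and edges), and the pointer about 0.805. The grip is steady and the latch is home, so I'm handing in.

```bash
python3 -c "
from cell import env
print(env.sign_off())"
```

```text
the job is handed in; nothing more can be done
None
```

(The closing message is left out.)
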